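Centre-punch the knob hole of a drawer front through a drilling template

ROBOT

A 6-joint arm with a two-finger parallel gripper is mounted at the origin on the work surface. World frame = base frame: x ahead of the robot, y to its left, z up, the work surface at z = 0. Lengths are in m, angles in degrees, forces in N, time in s.
With the tool pointing down it reaches from about 0.35 to 0.875 m from the base axis. Payload 15.5 kg.
Tool frame: the origin (TCP) lies on the mounting face of the last link; the fingertips stand 173 mm ahead of it and the grasp point (between the pads) lies 155 mm ahead of it; z points along the fingers, y is the direction in which the jaws open and shut (so a half turn about z gives the same grasp; the last joint's range is limited). The gripper opens to 85 mm and grips with 20 to 120 N. Pads are 22 mm wide; open, the fingers measure 114 mm over their backs; the gripper's body (76 mm by 85 mm) begins 54 mm behind the grasp point. The pads swing forward as they close: fully open they stand 13 mm farther back than shut.
Start: joints at [62.481, 28.281, 77.091, -0, 74.628, -5.472], TCP at [0.235, 0.579, 0.405] pointing down, gripper open.
Joint ranges: [-166.48, 166.48], [-47.26, 123.95], [12.59, 153.08], [-70.14, 250.14], [6.76, 159.57], [-176.63, 176.63]. Speed limits (degrees/s): [108.29, 108.29, 147.25, 172.46, 172.46, 172.46].

INTERFACE

Orientations are given as [roll, pitch, yaw] about the fixed x, y, z axes, in that order (R = Rz(yaw) Ry(pitch) Rx(roll)).
In Python, from bench import arm, camera, camera_params gives the robot as it stands. The module is installed in compiled form; this text tells all that it offers.
- The arm moves only by the shell command python3 -m handwheel 'ROWS' [FORCE]. ROWS is JSON, a list of rows, each a list of 3 entries, a list of its own where there are three numbers: the finger opening in mm, from 0 to 85.4, then the shift along the tool's x, y, z in mm, then the turn, a rotation vector about the tool's x, y, z in rad. A call has 1 to 12 rows; each row is the pose to reach, as a shift and turn from the pose commanded when the call began, along the tool's axes at that moment; what a row does not reach only later rows make up. A row lasts 1/10 s, in which the tool goes at most 50 mm and 8.59 degrees, less where a joint would pass 70% of its speed; a pose out of reach is approached as far as the arm can. A call with a gripper value outside its range is refused whole. The fingers move at their own pace and stop on an object; FORCE is the grip in N (left out, the last holds). Time passes only in rows, so rows that repeat a pose let the fingers close. It gives the time, the measured TCP pose, the force and the opening at its end, in the units of the state.
- arm.observe(): the state, without advancing time (a new reading comes with each control period).
- camera(name): name is "scene" or "top" or "wrist"; returns the picture (400x640x3 uint8, red, green, blue); there is no depth.
- camera_params(name): a dict with "intrinsics" (3x3 intrinsics, pixels), "T" (4x4, takes a point from camera to world coordinates); the wrist camera has in their place "tool_from_camera" (4x4, takes a point from camera to tool coordinates, whose origin is the TCP and whose axes are the flange's). Camera axes: x right, y up, looking along -z (the intrinsics and any distortion apply to the point x, -y, -z); pixel columns grow to the right and rows downward; lengths in m; the calibration is good to about 2 mm. A picture is of the moment at which its call begins: read the wrist's pose just before it. camera_params takes no time and is no camera call.
- arm.sign_off(): hands the job in, once; it reports no verdict.
The state is a dict: "t": time; "qpos": joint angles; "dq": joint speeds; "joint_torque": joint torques, N m; "eef_pos": TCP position; "eef_rot": TCP orientation; "force": force on the tool from outside, world axes, zero at the start; "ft_torque": the same for the moment, N m; "finger_gap": finger opening in m.
Only numpy, scipy, OpenCV 4.12 (cv2) and the standard library are available. Lean on these libraries where they do the work, as an engineer would, in place of code of your own. Each camera call takes 0.05 s, during which the arm holds its last target. There are 200 camera calls.

TASK

Mark the drill spot for the drawer's knob: take the spring-loaded centre punch out of its wooden block, put its nose through the middle hole of the aluminium drilling template down to the board, and press straight down, gently and by feel, until its hidden spring snaps. Stop pressing as soon as it snaps - neither lean the barrel on the template nor let the punch snap anywhere else - then lower the punch back, upright and fully home, into its hole in the block and let go, leaving the paint jar, brush and wooden knob where they are.

Things in the scene. Friction and masses are not known exactly. Their poses are not given: they have to be found in the camera images.
- punch: automatic centre punch of steel, about 140 g, 124 mm long, standing point down in the wooden block (lowest 48 mm of it inside). Origin at the point (nose fully out), z towards the cap. Nose 7 mm thick, standing 20.4 mm out of the barrel; barrel 17 mm thick (14 mm at its flat lower end) from 20.4 to 108 mm above the point; cap 19 mm thick from 108 to 124 mm
- punch_grip (a point): middle of the punch's knurled grip, where it is to be held: on its axis, 80 mm above the point; the knurling runs from 60 to 100 mm above the point
- punch_tip (a point): the point at the end of the nose, a 2 mm flat behind which the nose widens to 7 mm over 5 mm. It slides into the barrel when pressed: 1 N at first touch, then near 2 N per mm. At a hidden setting, somewhere between 9 and 15 N, the spring snaps and the force falls at once by a third or more; pressed further, the force rises again
- trip (a joint): angle (rad) of the hidden trip inside the punch: near 0 while cocked, jumps past 0.5 when the spring snaps (above 0.4 it has snapped; this makes the mark), back to 0 by itself when unloaded. The snap is felt as a sudden fall of the pressing force
- front: drawer front of bare MDF, 300 x 110 x 15 mm, lying flat and fast on a 2 mm rubber mat (330 x 150 mm). Origin at the middle of the mat's underside on the table; y along the board's length, z up; the board's top is 17 mm above the origin
- drill_spot (a point): the place to be marked: centre of the board's top face, under the middle hole of the template
- template: aluminium drilling template, fast on the board: a bar 160 x 34 x 12 mm along y with three vertical guide holes in a row, 32 mm apart, and to -x a 5 mm thick flange, 48 mm wide, with a fence over the board's edge. Origin at the middle of the bar's underside, on the axis of the middle hole. Only the middle hole is for the knob. More than 12 N on it spoils it
- guide_hole (a point): centre of the mouth of the middle guide hole, level with the bar's top, 12 mm above the drill spot. The hole is 8.5 mm wide, with a 1.5 mm chamfer, open down to the board. When the nose has been pressed in by 8.4 mm on the drill spot, the flat end of the barrel meets this face
- block: beech tool block fixed on the table, 64 x 128 x 55 mm, reaching 32 mm either way in x, 30 mm in -y, 98 mm in +y from its origin, which is on the table on the axis of the punch's hole; z up. Four stub drills stand 22 mm high on it at y = 83 mm, a pencil stub lies on it at y = 63 mm (6 mm high)
- block_hole (a point): centre of the mouth of the punch's hole, on the block's top, 55 mm above the table. The hole is 20 mm wide and 28 mm deep, with a 3 mm chamfer; a 10 mm hole goes on below it for the nose. Home, the barrel's flat end rests on the step 27 mm above the table and the point hangs free 6.6 mm above the table
- knob: bystander: turned wooden drawer knob, 32 mm wide, 28 mm high, loose on the table; origin at the centre of its foot
- paint_jar: bystander: closed jar of maroon paint, 64 mm wide, 75 mm high, loose on the table; origin at the centre of its base
- paint_brush: bystander: paint brush 190 mm long lying loose on the table; x along its length
Not all that is in view belongs to the job. There is more than one size of the block; the one meant has the size given above.

How it is judged:
By the outcome, as a careful person would: the job done as asked, in the order asked, and still so for the second after the job is handed in, with the robot touching nothing.
It also fails if it takes over 67 s, if anything falls off the work surface, if the arm or the gripper's body presses on something with over 40 N, if the wrist force passes 120 N, or if a joint passes its speed limit or range.

## Working session

There is one attempt and no reset: what is moved stays moved. The work goes in short steps, Python scripts to look and compute and a shell command to move; the robot and the scene stay as the last step left them, time stands still between calls to the robot, and variables do not carry over. Pictures are saved under pics/ and viewed, about 8 in all and at most 12, crops included, and the job is handed in when it is done.

```bash
mkdir -p pics; python3 - <<'E'
from bench import arm,camera,camera_params
import cv2,numpy as np
for n in ("scene","top"):
    cv2.imwrite(f"pics/{n}0.png",camera(n)[:,:,::-1])
    p=camera_params(n);print(n,{k:np.round(v,4).tolist() if not isinstance(v,str) else v for k,v in p.items()})
p=camera_params("wrist");print({k:np.round(v,4).tolist() for k,v in p.items()})
print(arm.observe())
E
```

```text
scene {'intrinsics': [[457.0631, 0.0, 319.5892], [0.0, 457.0631, 193.1083], [0.0, 0.0, 1.0]], 'T': [[-0.6421, -0.643, 0.4174, 0.9349], [0.7666, -0.5304, 0.362, 0.2511], [-0.0114, 0.5524, 0.8335, 0.7505], [0.0, 0.0, 0.0, 1.0]]}
top {'intrinsics': [[363.7962, 0.0, 315.3601], [0.0, 363.7962, 198.1551], [0.0, 0.0, 1.0]], 'T': [[-0.127, 0.9718, -0.1988, 0.4553], [-0.9919, -0.1244, 0.0254, -0.0404], [-0.0, 0.2004, 0.9797, 0.7733], [0.0, 0.0, 0.0, 1.0]]}
{'intrinsics': [[285.2565, 0.0, 320.196], [0.0, 285.2565, 202.9266], [0.0, 0.0, 1.0]], 'tool_from_camera': [[0.0012, 0.9584, 0.2855, 0.0732], [1.0, -0.0013, 0.0001, 0.0009], [0.0004, 0.2855, -0.9584, 0.0316], [0.0, 0.0, 0.0, 1.0]]}
{'t': 0.1, 'qpos': array([ 6.24809601e+01,  2.83123183e+01,  7.71267438e+01, -5.54033639e-04,
        7.46286169e+01, -5.47194448e+00]), 'dq': array([-0.01469044, -0.1692368 , -0.13497614, -0.07410529, -0.02771482,
       -0.06773299]), 'joint_torque': array([ 2.75826147e-03, -8.83586669e+01, -3.84558928e+01, -6.67882568e-05,
        5.37437067e-03,  7.70214024e-05]), 'eef_pos': array([0.23453542, 0.57916201, 0.40413027]), 'eef_rot': array([-1.79932578e+02, -5.92214686e-03,  1.57953048e+02]), 'force': array([-0.15566047,  0.36617775, -0.05216795]), 'ft_torque': array([-0.0301442 ,  0.03940275, -0.00151045]), 'finger_gap': 0.0857995879707986}
```

View pics/scene0.png

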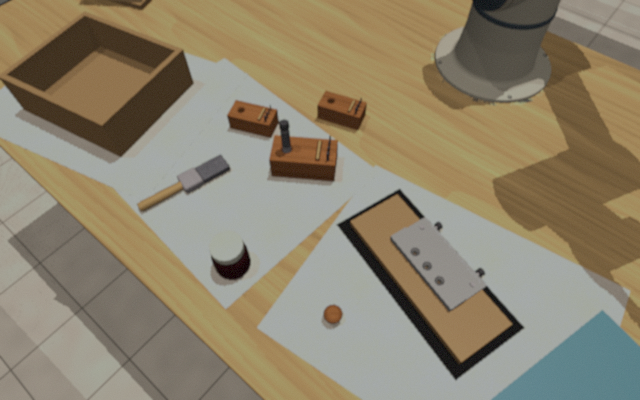

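View pics/top0.png

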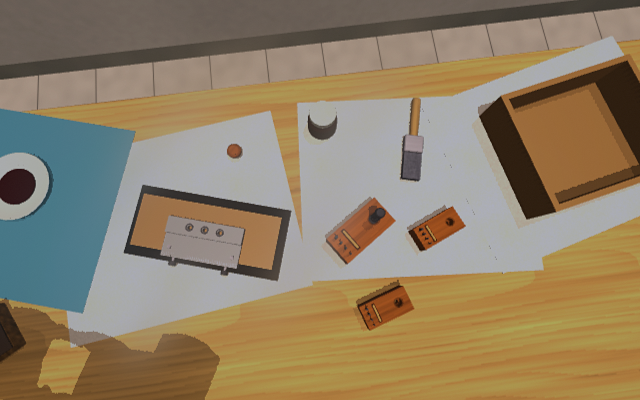

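Top view: the punch's dark cap is at (378,212) in the large block. The empty smaller blocks at (437,229) and (385,306) could be taken for it. The template's holes are at (189,227), (204,230) and (219,233). The scene view agrees: punch at (285,130), empty blocks at (253,117) and (342,108), holes at (415,251), (427,266) and (439,280).

```bash
cat > h.py <<'E'
from bench import arm,camera,camera_params
import cv2,numpy as np
from scipy.spatial.transform import Rotation as R
def T_of(n,s=None):
    p=camera_params(n)
    if n!="wrist": return p["intrinsics"],np.array(p["T"])
    W=np.eye(4);W[:3,:3]=R.from_euler("xyz",s["eef_rot"],degrees=True).as_matrix();W[:3,3]=s["eef_pos"]
    return p["intrinsics"],W@np.array(p["tool_from_camera"])
def ray(n,u,v,s=None):
    K,T=T_of(n,s);d=np.linalg.solve(K,[u,v,1.]);return T[:3,3],T[:3,:3]@[d[0],-d[1],-d[2]]
def onz(n,u,v,z,s=None):
    o,d=ray(n,u,v,s);return o+d*(z-o[2])/d[2]
def proj(n,P,s=None):
    K,T=T_of(n,s);c=np.linalg.inv(T)@[*P,1];q=K@[c[0],-c[1],-c[2]];return q[:2]/q[2]
def tri(r1,r2):
    A=np.stack([r1[1],-r2[1]],1);t=np.linalg.lstsq(A,r2[0]-r1[0],rcond=None)[0]
    a,b=r1[0]+t[0]*r1[1],r2[0]+t[1]*r2[1];return (a+b)/2,np.linalg.norm(a-b)
E
python3 - <<'E'
from h import *
print(arm.observe()["eef_pos"])
for nm,a,b,z in (("cap",(378,211),(284.5,124),.130),("h1",(189,227),(439,280),.029),("h2",(204,230),(427,266),.029),("h3",(219,233),(415,251),.029)):
    print(nm,onz("top",*a,z),onz("scene",*b,z),tri(ray("top",*a),ray("scene",*b)))
# block outline, dims
g=cv2.imread("pics/top0.png");t=cv2.resize(g[190:290,310:480],None,fx=4,fy=4,interpolation=cv2.INTER_CUBIC)
q=cv2.resize(g[180:285,120:295],None,fx=4,fy=4,interpolation=cv2.INTER_CUBIC)
w=max(t.shape[1],q.shape[1]);f=lambda i:cv2.copyMakeBorder(i,0,0,0,w-i.shape[1],0)
o=np.vstack([f(t),f(q)]);cv2.imwrite("pics/crop1.png",cv2.resize(o,None,fx=.72,fy=.72));print(o.shape)
E
```

```text
[0.23453542 0.57916201 0.40413027]
cap [ 0.54829463 -0.16547963  0.13      ] [ 0.54941421 -0.16399936  0.13      ] (array([ 0.54838445, -0.16555582,  0.1281508 ]), np.float64(0.0006498177230695254))
h1 [0.57931848 0.20549486 0.029     ] [0.58013677 0.20437374 0.029     ] (array([0.57966194, 0.20492666, 0.02886204]), np.float64(0.0013561765070630254))
h2 [0.56922332 0.17532929 0.029     ] [0.57131087 0.17511113 0.029     ] (array([0.56985414, 0.17539891, 0.02684121]), np.float64(0.0012452398736149113))
h3 [0.55916158 0.14526359 0.029     ] [0.5605319  0.14367122 0.029     ] (array([0.55972336, 0.14445903, 0.02859849]), np.float64(0.0020514230332800087))
(820, 700, 3)
```

View pics/crop1.png

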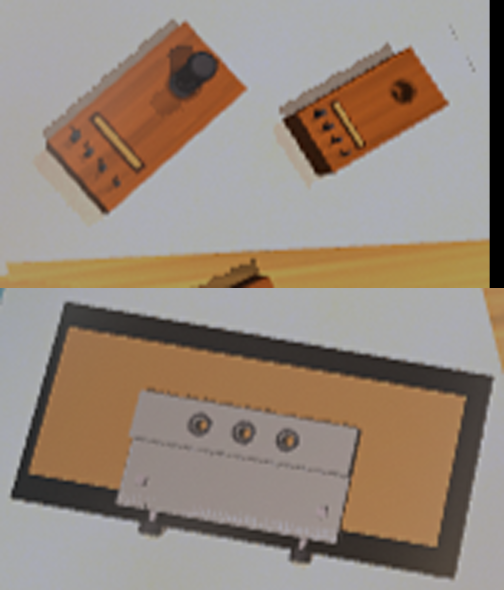

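The crops confirm the choice. Only the large block holds a punch, and the middle hole sits between neighbours about 32 mm away on either side. Next I work out the hover move.

```bash
cat >> h.py <<'E'
def go(P,yaw,s=None):
    s=s or arm.observe();A=R.from_euler("xyz",s["eef_rot"],degrees=True);B=R.from_euler("xyz",[180,0,yaw],degrees=True)
    print("pos",np.round(s["eef_pos"],4),"rot",np.round(s["eef_rot"],2),"shift",np.round(A.inv().apply(np.array(P)-s["eef_pos"])*1000,1),"turn",np.round((A.inv()*B).as_rotvec(),4))
E
python3 -c "
from h import *
go([.5485,-.165,.36],90)"
```

```text
pos [0.2345 0.5792 0.4041] rot [-1.7993e+02 -1.0000e-02  1.5795e+02] shift [-570.3 -571.8   44.7] turn [-1.100e-03  6.000e-04  1.186e+00]
```

```bash
python3 -m handwheel '[[85,[-570,-572,45],[0,0,1.186]],[85,[-570,-572,45],[0,0,1.186]],[85,[-570,-572,45],[0,0,1.186]],[85,[-570,-572,45],[0,0,1.186]],[85,[-570,-572,45],[0,0,1.186]],[85,[-570,-572,45],[0,0,1.186]],[85,[-570,-572,45],[0,0,1.186]],[85,[-570,-572,45],[0,0,1.186]],[85,[-570,-572,45],[0,0,1.186]],[85,[-570,-572,45],[0,0,1.186]],[85,[-570,-572,45],[0,0,1.186]],[85,[-570,-572,45],[0,0,1.186]]]' 40; python3 -c "
from h import *
go([.5485,-.165,.36],90)"
```

```text
t: 1.3
eef_pos: [0.4676, 0.0251, 0.3712]
eef_rot: [-180.0, -0.0, 90.0]
force: [1.3, 0.4, 0.1]
finger_gap: 0.0848
pos [0.4676 0.0251 0.3712] rot [-180.     -0.     89.99] shift [-190.1   81.    11.2] turn [-0.0001 -0.0001 -0.0002]
```

```bash
python3 -m handwheel '[[85,[-50,20,3],[0,0,0]],[85,[-95,40,6],[0,0,0]],[85,[-135,57,8],[0,0,0]],[85,[-170,72,10],[0,0,0]],[85,[-190,81,11],[0,0,0]],[85,[-190,81,11],[0,0,0]],[85,[-190,81,11],[0,0,0]],[85,[-190,81,11],[0,0,0]]]'; python3 - <<'E'
from h import *
s=arm.observe();im=camera("wrist");cv2.imwrite("pics/w1.png",im[:,:,::-1])
go([.5485,-.165,.36],90,s)
print("pred cap",proj("wrist",[.5485,-.165,.1306],s),"mouth",proj("wrist",[.5485,-.165,.055],s))
E
```

```text
t: 2.1
eef_pos: [0.5479, -0.1619, 0.3602]
eef_rot: [-180.0, -0.0, 90.0]
force: [-0.1, 0.6, -0.8]
finger_gap: 0.0855
pos [ 0.5479 -0.1619  0.3602] rot [-1.7996e+02 -2.0000e-02  9.0030e+01] shift [-3.1  0.6  0.2] turn [-0.0007 -0.0004  0.0006]
pred cap [321.42288025 225.85190815] mouth [321.13837641 198.35765958]
```

View pics/w1.png

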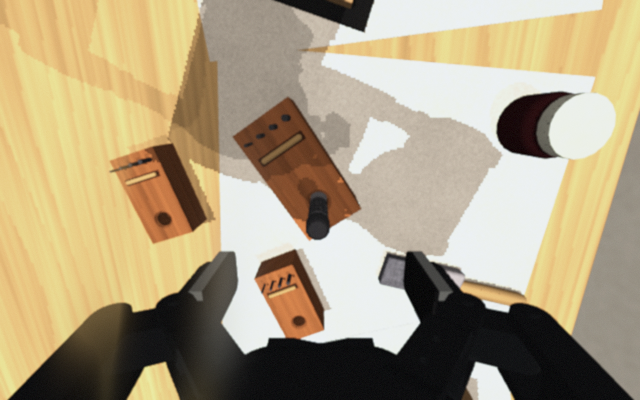

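Wrist view: the cap is near (317,229), against a predicted (321,226). I'll measure it properly.

```bash
python3 - <<'E'
from h import *
im=cv2.imread("pics/w1.png");g=im.max(2)
m=((g<75)).astype(np.uint8);m[:,:300]=0;m[:,340:]=0;m[:185]=0;m[245:]=0
n,l,st,c=cv2.connectedComponentsWithStats(m)
for i in range(1,n):
    if st[i,4]>30: print(st[i],c[i])
for v in range(186,244,2):
    xs=np.where(m[v])[0]
    if len(xs): print(v,xs.min(),xs.max(),end="; ")
cv2.imwrite("pics/w1c.png",cv2.resize(im[175:255,280:360],None,fx=6,fy=6,interpolation=cv2.INTER_CUBIC))
E
```

```text
[307 192  23  47 867] [317.65282584 216.01730104]
192 317 319; 194 311 323; 196 311 325; 198 308 325; 200 309 327; 202 309 327; 204 309 327; 206 309 327; 208 309 327; 210 309 327; 212 309 327; 214 308 327; 216 308 327; 218 308 327; 220 307 328; 222 307 328; 224 307 329; 226 307 329; 228 307 328; 230 307 328; 232 307 327; 234 309 326; 236 310 324; 238 314 320;
```

View pics/w1c.png

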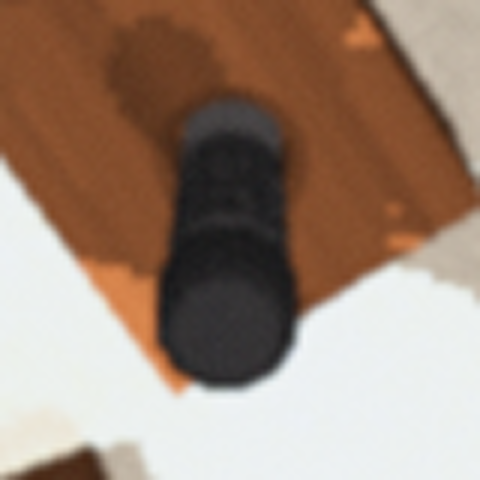

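```bash
python3 - <<'E'
from h import *
s=arm.observe();P=onz("wrist",317.8,228.3,.1306,s);print(P,onz("wrist",317.6,198,.055,s))
print("dia mm", 1e3*np.linalg.norm(onz("wrist",328.8,228,.1306,s)-onz("wrist",306.8,228,.1306,s)))
go([P[0],P[1],.36],90,s)
E
```

```text
[ 0.54590236 -0.16692392  0.1306    ] [ 0.54508555 -0.16460153  0.055     ]
dia mm 16.373107011830694
pos [ 0.5479 -0.1618  0.3603] rot [-1.7997e+02 -2.0000e-02  9.0050e+01] shift [-5.1 -2.   0.3] turn [-0.0005 -0.0003  0.0009]
```

```bash
python3 -m handwheel '[[85,[-4,-2,30],[0,0,0]],[85,[-4,-2,65],[0,0,0]],[85,[-4,-2,95],[0,0,0]],[85,[-4,-2,112],[0,0,0]],[85,[-4,-2,118.5],[0,0,0]],[85,[-4,-2,118.5],[0,0,0]],[85,[-4,-2,118.5],[0,0,0]]]' 40; python3 - <<'E'
from h import *
s=arm.observe();im=camera("wrist");cv2.imwrite("pics/w2.png",im[:,:,::-1])
go([.546,-.166,.2416],90,s)
print(proj("wrist",[.546,-.166,.1306],s),proj("wrist",[.546,-.166,.055],s),proj("wrist",[s["eef_pos"][0],s["eef_pos"][1],.1306],s))
E
```

```text
t: 2.85
eef_pos: [0.5466, -0.1665, 0.2428]
eef_rot: [179.9, 0.0, 90.0]
force: [-0.2, 0.5, 0.4]
finger_gap: 0.0848
pos [ 0.5466 -0.1665  0.2428] rot [1.7993e+02 3.0000e-02 9.0030e+01] shift [ 0.5 -0.6  1.2] turn [0.0012 0.0005 0.0005]
[318.58734213 339.37581294] [319.0805106  245.21810907] [320.26401372 340.68595516]
```

View pics/w2.png

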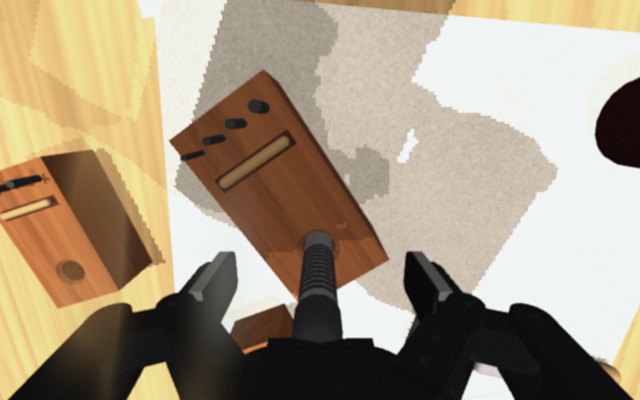

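The punch stands at u≈319, midway between the pads at u≈237 and 405. I'll nudge slightly and close.

```bash
python3 -m handwheel '[[85,[0.5,-0.6,1.2],[0,0,0]],[10,[0.5,-0.6,1.2],[0,0,0]],[10,[0.5,-0.6,1.2],[0,0,0]],[10,[0.5,-0.6,1.2],[0,0,0]],[10,[0.5,-0.6,1.2],[0,0,0]],[10,[0.5,-0.6,1.2],[0,0,0]],[10,[0.5,-0.6,1.2],[0,0,0]],[10,[0.5,-0.6,1.2],[0,0,0]],[10,[0.5,-0.6,1.2],[0,0,0]]]' 60; python3 -c "
from h import *
s=arm.observe();print(s['force'],s['ft_torque'],s['finger_gap'],s['eef_pos'],s['eef_rot'])"
```

```text
t: 3.8
eef_pos: [0.5456, -0.1663, 0.2407]
eef_rot: [180.0, 0.0, 90.0]
force: [-1.8, 0.3, 4.7]
finger_gap: 0.0157
[-1.80524932  0.25634317  4.67138529] [0.04719627 0.37683815 0.05887981] 0.015700017967760195 [ 0.54563359 -0.16629113  0.24072133] [1.79997453e+02 5.38386159e-03 9.00011284e+01]
```

```bash
python3 -m handwheel '[[10,[0,0,-10],[0,0,0]],[10,[0,0,-30],[0,0,0]],[10,[0,0,-60],[0,0,0]],[10,[0,0,-90],[0,0,0]],[10,[0,0,-105],[0,0,0]],[10,[0,0,-110],[0,0,0]],[10,[0,0,-110],[0,0,0]],[10,[0,0,-110],[0,0,0]]]'; python3 - <<'E'
from h import *
s=arm.observe();print(s['force'],s['finger_gap'])
im=camera("wrist");cv2.imwrite("pics/w3.png",im[:,:,::-1])
go([.5700,.1752,.018+.030+.2341+.012],90,s)
e=s["eef_pos"]
for d in (.2341,.2341-.0204,.155,.155-.044): print(d,proj("wrist",[e[0],e[1],e[2]-d],s))
print(s["qpos"])
E
```

```text
t: 4.6
eef_pos: [0.5454, -0.1661, 0.3498]
eef_rot: [-179.9, -0.0, 90.0]
force: [0.1, -0.1, -1.2]
finger_gap: 0.0156
[ 0.06899579 -0.05677522 -1.18792448] 0.015636999774680665
pos [ 0.5454 -0.1661  0.3498] rot [-1.7993e+02 -3.0000e-02  9.0000e+01] shift [341.3  24.7  55.8] turn [-0.0012 -0.0005 -0.    ]
0.2341 [320.73041563 219.88004584]
0.2137 [320.75678709 230.05777274]
0.155 [320.8739707  275.28328647]
0.111 [321.05083319 343.54109197]
[-2.29431082e+01  2.73307458e+01  8.87931163e+01  5.57504459e-04
  6.39530369e+01 -2.29408912e+01]
```

View pics/w3.png

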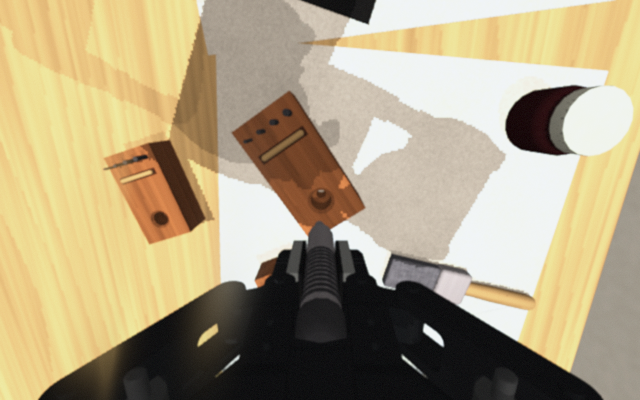

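Wrist view: the punch is held upright on the tool axis. Its nose is at about (320,224) and the empty block hole at (321,195). Next, carry it to the template.

```bash
python3 -m handwheel '[[10,[35,3,0],[0,0,0]],[10,[80,6,0],[0,0,0]],[10,[125,9,0],[0,0,0]],[10,[170,12,0],[0,0,0]],[10,[215,15,0],[0,0,0]],[10,[260,18,5],[0,0,0]],[10,[300,21,20],[0,0,0]],[10,[328,23,38],[0,0,0]],[10,[341,25,50],[0,0,0]],[10,[341,25,50],[0,0,0]],[10,[341,25,50],[0,0,0]],[10,[341,25,50],[0,0,0]]]'; python3 - <<'E'
from h import *
s=arm.observe();print(s['force'],s['finger_gap'])
im=camera("wrist")[:,:,::-1];cv2.imwrite("pics/w4.png",im)
s=arm.observe();e=s["eef_pos"];print(e,s["eef_rot"])
print("tip pred",proj("wrist",[e[0],e[1],e[2]-.2341],s),"hole pred",proj("wrist",[.57,.1752,.029],s),proj("wrist",[.5795,.205,.029],s),proj("wrist",[.56,.1445,.029],s))
cv2.imwrite("pics/w4c.png",cv2.resize(im[140:260,240:400],None,fx=5,fy=5,interpolation=cv2.INTER_CUBIC))
E
```

```text
t: 5.85
eef_pos: [0.5709, 0.1736, 0.301]
eef_rot: [180.0, 0.0, 89.9]
force: [1.2, 0.2, -1.2]
finger_gap: 0.0158
[ 1.18526815  0.20526056 -1.24415456] 0.015791744188825382
[0.57093095 0.17358544 0.30116103] [1.79961663e+02 1.29088936e-03 8.99217913e+01]
tip pred [320.1439826  219.71809345] hole pred [319.05059097 203.20322974] [330.17534313 169.62684581] [308.11723771 235.49603952]
```

View pics/w4c.png

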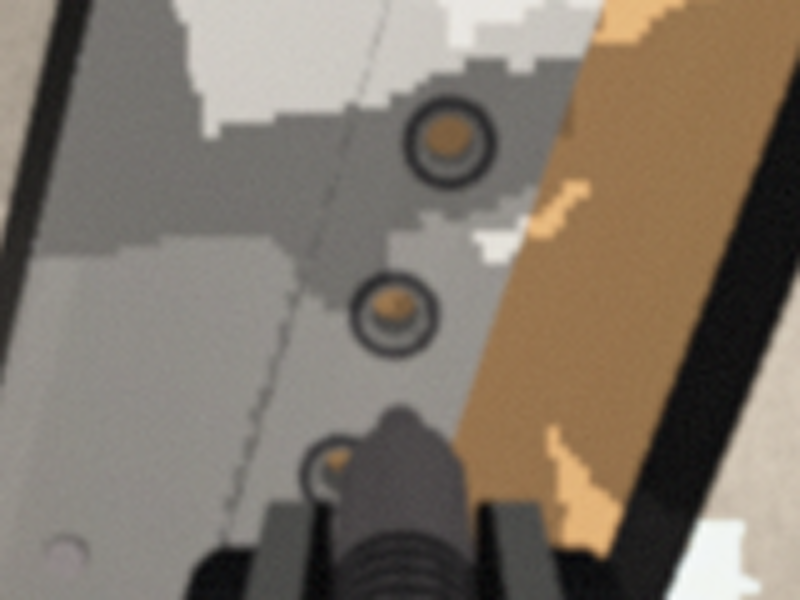

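Crop: the middle hole is at (318.8,202.8), against a predicted (319.0,203.2). The far and near holes are at (330,168) and (308,235). The nose end is at (320.2,~222), about 2 px below its prediction.

```bash
python3 - <<'E'
from h import *
s=arm.observe();e=s["eef_pos"];H=onz("wrist",318.8,202.8,.029,s)
for v in (221.5,222.5):
    t=onz("wrist",320.2,v,e[2]-.2341,s);print("tip-TCP",(t-e)*1e3,"hole-tip",(H-t)*1e3)
print(H,onz("wrist",330,168.2,.029,s)-H,onz("wrist",308.2,235,.029,s)-H)
im=cv2.imread("pics/w3.png");g=im.max(2)
for v in range(216,250,2): print(v,g[v,306:336].tolist())
E
```

```text
tip-TCP [ 4.20069422e-02 -1.42970897e+00 -2.34100000e+02] hole-tip [ -1.19296291   3.41468697 -38.06103194]
tip-TCP [ 4.18774898e-02 -2.23442495e+00 -2.34100000e+02] hole-tip [ -1.19283346   4.21940294 -38.06103194]
[0.56978    0.17557042 0.029     ] [0.00955909 0.03065149 0.        ] [-0.00969867 -0.03058261  0.        ]
216 [145, 141, 140, 142, 144, 138, 141, 139, 142, 143, 139, 141, 141, 136, 136, 132, 131, 133, 134, 131, 129, 128, 132, 140, 140, 144, 146, 146, 143, 139]
218 [140, 143, 142, 140, 141, 143, 141, 141, 141, 141, 144, 142, 140, 139, 136, 136, 131, 133, 133, 133, 132, 130, 128, 129, 136, 141, 143, 144, 144, 141]
220 [135, 137, 141, 143, 143, 141, 141, 143, 140, 141, 137, 134, 123, 125, 123, 130, 135, 133, 131, 133, 133, 134, 133, 129, 130, 134, 139, 144, 146, 145]
222 [136, 137, 139, 143, 142, 142, 142, 144, 139, 124, 98, 85, 78, 74, 76, 84, 104, 124, 133, 135, 131, 136, 135, 136, 133, 130, 132, 136, 142, 143]
224 [136, 134, 136, 135, 140, 142, 144, 139, 120, 90, 72, 74, 72, 74, 75, 73, 77, 87, 101, 124, 129, 132, 134, 136, 138, 130, 128, 127, 131, 130]
226 [197, 188, 1
[... 871 characters left out ...]
, 79, 80, 76, 75, 78, 74, 75, 74, 72, 106, 198, 245, 247]
240 [200, 198, 110, 68, 72, 72, 72, 75, 74, 72, 74, 76, 73, 75, 77, 77, 78, 78, 79, 78, 75, 77, 75, 77, 72, 69, 98, 185, 235, 209]
242 [148, 169, 104, 70, 75, 76, 72, 75, 75, 72, 72, 74, 75, 77, 77, 77, 77, 79, 78, 76, 78, 78, 77, 75, 75, 71, 86, 148, 178, 115]
244 [100, 116, 83, 69, 72, 76, 72, 74, 72, 72, 73, 75, 75, 75, 76, 78, 75, 77, 78, 78, 77, 76, 74, 76, 74, 71, 77, 118, 140, 83]
246 [82, 93, 78, 72, 73, 73, 75, 75, 65, 62, 57, 53, 51, 49, 47, 50, 52, 49, 58, 63, 68, 72, 75, 75, 75, 71, 78, 105, 117, 72]
248 [64, 71, 69, 73, 67, 58, 50, 43, 39, 38, 46, 45, 45, 44, 41, 44, 44, 46, 43, 44, 34, 38, 44, 54, 69, 70, 73, 78, 81, 58]
```

```bash
python3 - <<'E'
from h import *
im=camera("scene")[:,:,::-1];s=arm.observe();e=s["eef_pos"]
for d in (.2341,.2137,.175,.155): print(d,proj("scene",[e[0],e[1],e[2]-d]))
u,v=proj("scene",[e[0],e[1],e[2]-.2]).astype(int)
cv2.imwrite("pics/s2.png",im);print(u,v)
cv2.imwrite("pics/s2c.png",cv2.resize(im[v-50:v+40,u-50:u+50],None,fx=6,fy=6,interpolation=cv2.INTER_CUBIC))
E
```

```text
0.2341 [430.69006869 255.56663191]
0.2137 [433.12373677 249.98447116]
0.175 [438.06531844 238.64985104]
0.155 [440.80188933 232.37291512]
434 246
```

View pics/s2c.png

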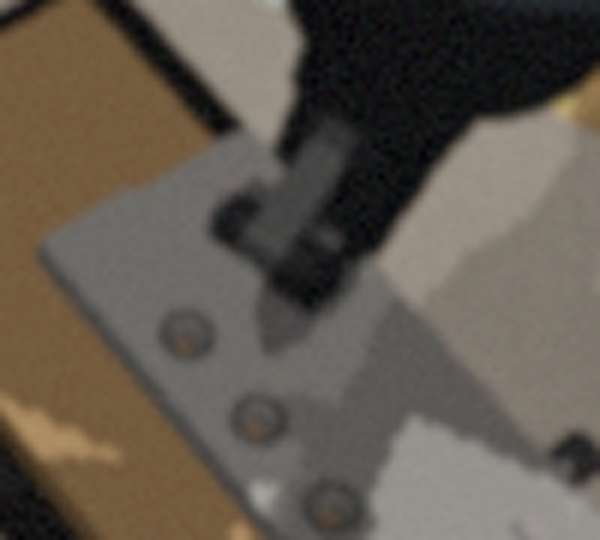

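Scene crop: the nose tip is at (429.3,254.3) in the full picture, against a predicted (430.7,255.6). That agrees with the wrist view: the tip lies about 2.5 mm to −y of the TCP axis. I'll check this against the block hole in w3.

```bash
python3 - <<'E'
from h import *
s0=dict(eef_pos=np.array([.5454,-.1661,.3498]),eef_rot=[-179.93,-.03,90.])
im=cv2.imread("pics/w3.png");c=im[180:212,300:342];cv2.imwrite("pics/w3h.png",c)
g=c[:,:,2]; 
for v in range(0,32,2): print(180+v,g[v,::2].tolist())
for v in (194,196,198): print(onz("wrist",320.5,v,.055,s0))
# scene-based tip: tri of wrist tip ray and scene tip ray now
s=arm.observe();e=s["eef_pos"];print((tri(ray("wrist",320.2,223.3,s),ray("scene",429.3,254.3))[0]-e)*1e3)
E
```

```text
180 [101, 109, 110, 113, 117, 117, 115, 142, 147, 144, 149, 148, 141, 138, 139, 134, 129, 131, 130, 139, 165]
182 [100, 106, 107, 112, 116, 115, 116, 141, 147, 146, 147, 149, 147, 138, 138, 138, 133, 131, 129, 134, 180]
184 [99, 101, 106, 111, 114, 115, 120, 143, 142, 145, 147, 146, 148, 143, 137, 141, 136, 132, 129, 149, 198]
186 [102, 102, 102, 106, 110, 116, 143, 147, 143, 144, 144, 141, 148, 148, 138, 137, 138, 134, 130, 161, 213]
188 [126, 104, 103, 107, 112, 119, 145, 147, 133, 121, 121, 121, 125, 132, 143, 138, 134, 134, 131, 148, 173]
190 [133, 127, 128, 130, 131, 137, 132, 121, 115, 124, 148, 142, 107, 108, 121, 138, 136, 136, 135, 128, 126]
192 [139, 132, 127, 129, 130, 123, 110, 125, 111, 84, 101, 97, 74, 99, 107, 113, 132, 135, 137, 133, 129]
194 [141, 136, 130, 128, 127, 112, 116, 132, 110, 71, 71, 68, 72, 102, 103, 106, 120, 136, 136, 136, 131]
196 [143, 141, 135, 130, 119, 101, 106, 133, 125, 84, 71, 75, 89, 108, 105, 94, 107, 133, 136, 137, 135]
198 [137, 142, 138, 132, 113, 92, 77, 103, 104, 104, 104, 105, 108, 107, 101, 74, 108, 130, 138, 135, 137]
200 [138, 140, 141, 135, 117, 101, 70, 82, 99, 104, 111, 115, 111, 98, 77, 71, 106, 126, 143, 138, 136]
202 [141, 136, 142, 140, 119, 107, 69, 70, 75, 86, 94, 98, 90, 74, 66, 76, 106, 127, 146, 140, 136]
204 [140, 140, 139, 141, 127, 116, 86, 72, 73, 75, 74, 74, 74, 70, 67, 94, 111, 131, 144, 144, 137]
206 [140, 142, 139, 140, 136, 121, 113, 82, 73, 75, 74, 72, 73, 68, 94, 110, 120, 140, 143, 141, 142]
208 [140, 141, 144, 138, 142, 131, 114, 113, 91, 77, 78, 74, 77, 96, 113, 113, 131, 142, 141, 141, 144]
210 [137, 141, 140, 141, 139, 140, 129, 117, 115, 108, 101, 106, 106, 111, 117, 136, 140, 140, 141, 137, 146]
[ 0.54522715 -0.16193244  0.055     ]
[ 0.54523013 -0.1639086   0.055     ]
[ 0.54523311 -0.16589297  0.055     ]
[ 2.01160220e-02 -2.73820189e+00 -2.33322905e+02]
```

Triangulating the wrist and scene rays puts the tip at (0.0,−2.7) mm from the TCP, z −233 mm. Its height is consistent. Next I align over the hole and go down to 5 mm above the template.

```bash
python3 -m handwheel '[[10,[2,-0.5,0],[0,0,0]],[10,[4.7,-1.1,0],[0,0,0]],[10,[4.7,-1.1,10],[0,0,0]],[10,[4.7,-1.1,22],[0,0,0]],[10,[4.7,-1.1,30],[0,0,0]],[10,[4.7,-1.1,33],[0,0,0]],[10,[4.7,-1.1,33],[0,0,0]],[10,[4.7,-1.1,33],[0,0,0]],[10,[4.7,-1.1,33],[0,0,0]]]'; python3 - <<'E'
from h import *
s=arm.observe();e=s["eef_pos"];print(e,s["eef_rot"],s["force"])
im=camera("wrist")[:,:,::-1];sc=camera("scene")[:,:,::-1];cv2.imwrite("pics/w5.png",im);cv2.imwrite("pics/s5.png",sc)
print("hole pred",proj("wrist",[.5698,.1756,.029],s),"axis tip pred",proj("wrist",[e[0],e[1]-.0027,e[2]-.2341],s))
u,v=proj("scene",[.5698,.1756,.029]);print(u,v)
u,v=int(u),int(v)
a=cv2.resize(im[180:250,285:355],None,fx=7,fy=7,interpolation=cv2.INTER_CUBIC);b=cv2.resize(sc[v-30:v+12,u-21:u+21],(490,490),interpolation=cv2.INTER_CUBIC)
c=np.hstack([a,b])[:,:];cv2.imwrite("pics/c5.png",cv2.resize(c,None,fx=.8,fy=.8));print(u,v)
E
```

```text
t: 6.85
eef_pos: [0.5697, 0.1795, 0.2679]
eef_rot: [180.0, -0.0, 90.0]
force: [-0.2, 0.3, -2.2]
finger_gap: 0.0158
[0.56969968 0.17949029 0.26793549] [ 1.79965567e+02 -6.60499038e-03  9.00002196e+01] [-0.20160685  0.34446766 -2.23612389]
hole pred [320.28200658 222.35381101] axis tip pred [320.15921252 223.11802749]
427.7245764883731 265.540869590386
427 265
```

View pics/c5.png

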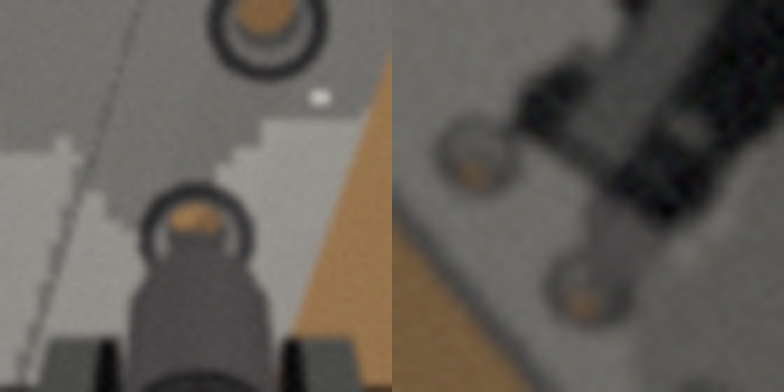

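In the left crop the ring of the middle hole is centred on (320.1,222.9). The nose is centred on it laterally, about 1 mm too far in +y, which matches the measured overshoot. I'll correct that and descend into the hole.

```bash
python3 -m handwheel '[[10,[-1.1,0,0],[0,0,0]],[10,[-1.1,0,0],[0,0,0]],[10,[-1.1,0,2],[0,0,0]],[10,[-1.1,0,4],[0,0,0]],[10,[-1.1,0,6],[0,0,0]],[10,[-1.1,0,8],[0,0,0]],[10,[-1.1,0,8],[0,0,0]],[10,[-1.1,0,8],[0,0,0]]]'; python3 -c "
from h import *
s=arm.observe();print(s['eef_pos'],s['force'],s['ft_torque'])"
```

```text
t: 7.75
eef_pos: [0.5696, 0.1784, 0.2595]
eef_rot: [-180.0, 0.0, 90.0]
force: [0.3, -0.3, -1.1]
finger_gap: 0.0151
[0.56955045 0.17837301 0.25952691] [ 0.27123615 -0.30746969 -1.0638658 ] [ 0.00840433  0.01553896 -0.04848297]
```

```bash
python3 -m handwheel '[[10,[0,0,1.5],[0,0,0]],[10,[0,0,3],[0,0,0]],[10,[0,0,4.5],[0,0,0]],[10,[0,0,6],[0,0,0]],[10,[0,0,6],[0,0,0]],[10,[0,0,6],[0,0,0]]]'; python3 -c "
from h import *
s=arm.observe();print(s['eef_pos'],s['force'],s['ft_torque'])"
```

```text
t: 8.35
eef_pos: [0.5695, 0.1784, 0.2535]
eef_rot: [-180.0, 0.0, 90.0]
force: [0.1, 0.0, -2.1]
finger_gap: 0.0157
[0.5695455  0.1783595  0.25354855] [ 0.12137201  0.04514679 -2.12548698] [-0.00419542  0.04697816 -0.00080732]
```

The nose is in the hole without rubbing. Next I press by feel in small typed steps, with a check after each that stops the chain if the force falls.

```bash
cat > chk.py <<'E'
# exit 1 (stops the && chain) when the pressing force has fallen, or is too high
from bench import arm; import os,sys
s=arm.observe();f=s["force"][2]+1.5;m=max(float(open("fmax").read()),f) if os.path.exists("fmax") else f
open("fmax","w").write(str(m));print("t %.2f z %.2f F %.2f max %.2f lat %.2f %.2f"%(s["t"],s["eef_pos"][2]*1e3,f,m,*s["force"][:2]))
sys.exit(1 if (f<m-1.8 or f>16.5) else 0)
E
python3 -m handwheel '[[10,[0,0,1],[0,0,0]],[10,[0,0,2],[0,0,0]],[10,[0,0,2],[0,0,0]]]' >/dev/null && python3 chk.py && python3 -m handwheel '[[10,[0,0,0.5],[0,0,0]],[10,[0,0,1],[0,0,0]],[10,[0,0,1],[0,0,0]]]' >/dev/null && python3 chk.py && python3 -m handwheel '[[10,[0,0,0.5],[0,0,0]],[10,[0,0,0.5],[0,0,0]]]' >/dev/null && python3 chk.py && python3 -m handwheel '[[10,[0,0,0.5],[0,0,0]],[10,[0,0,0.5],[0,0,0]]]' >/dev/null && python3 chk.py
```

```text
t 8.65 z 251.47 F -0.69 max -0.69 lat 0.24 0.28
t 8.95 z 250.60 F 1.27 max 1.27 lat 0.53 -0.28
t 9.15 z 250.14 F 1.44 max 1.44 lat -0.13 -0.53
t 9.35 z 249.61 F 2.14 max 2.14 lat -0.22 0.75
```

Contact came at TCP z≈250.9 mm, where it was expected. I keep pressing.

```bash
python3 -m handwheel '[[10,[0,0,0.5],[0,0,0]],[10,[0,0,0.5],[0,0,0]]]' >/dev/null && python3 chk.py && python3 -m handwheel '[[10,[0,0,0.5],[0,0,0]],[10,[0,0,0.5],[0,0,0]]]' >/dev/null && python3 chk.py && python3 -m handwheel '[[10,[0,0,0.5],[0,0,0]],[10,[0,0,0.5],[0,0,0]]]' >/dev/null && python3 chk.py && python3 -m handwheel '[[10,[0,0,0.3],[0,0,0]],[10,[0,0,0.3],[0,0,0]]]' >/dev/null && python3 chk.py && python3 -m handwheel '[[10,[0,0,0.3],[0,0,0]],[10,[0,0,0.3],[0,0,0]]]' >/dev/null && python3 chk.py && python3 -m handwheel '[[10,[0,0,0.3],[0,0,0]],[10,[0,0,0.3],[0,0,0]]]' >/dev/null && python3 chk.py
```

```text
t 9.55 z 249.11 F 4.36 max 4.36 lat -0.61 -0.37
t 9.75 z 248.59 F 4.62 max 4.62 lat -0.89 0.34
t 9.95 z 248.10 F 5.56 max 5.56 lat 0.10 -0.30
t 10.15 z 247.83 F 5.48 max 5.56 lat 0.66 -0.98
t 10.35 z 247.52 F 6.95 max 6.95 lat 0.48 0.20
t 10.55 z 247.20 F 5.81 max 6.95 lat -0.16 -0.67
```

```bash
python3 -m handwheel '[[10,[0,0,0.3],[0,0,0]],[10,[0,0,0.3],[0,0,0]]]' >/dev/null && python3 chk.py && python3 -m handwheel '[[10,[0,0,0.3],[0,0,0]],[10,[0,0,0.3],[0,0,0]]]' >/dev/null && python3 chk.py && python3 -m handwheel '[[10,[0,0,0.3],[0,0,0]],[10,[0,0,0.3],[0,0,0]]]' >/dev/null && python3 chk.py && python3 -m handwheel '[[10,[0,0,0.3],[0,0,0]],[10,[0,0,0.3],[0,0,0]]]' >/dev/null && python3 chk.py && python3 -m handwheel '[[10,[0,0,0.3],[0,0,0]],[10,[0,0,0.3],[0,0,0]]]' >/dev/null && python3 chk.py
```

```text
t 10.75 z 246.96 F 6.64 max 6.95 lat 0.22 -0.56
t 10.95 z 246.65 F 6.29 max 6.95 lat -0.36 -0.70
t 11.15 z 246.39 F 7.99 max 7.99 lat 1.26 0.46
t 11.35 z 246.11 F 8.73 max 8.73 lat -0.25 0.11
t 11.55 z 245.83 F 8.73 max 8.73 lat -0.36 -0.39
```

```bash
python3 -m handwheel '[[10,[0,0,0.3],[0,0,0]],[10,[0,0,0.3],[0,0,0]]]' >/dev/null && python3 chk.py && python3 -m handwheel '[[10,[0,0,0.3],[0,0,0]],[10,[0,0,0.3],[0,0,0]]]' >/dev/null && python3 chk.py && python3 -m handwheel '[[10,[0,0,0.3],[0,0,0]],[10,[0,0,0.3],[0,0,0]]]' >/dev/null && python3 chk.py && python3 -m handwheel '[[10,[0,0,0.3],[0,0,0]],[10,[0,0,0.3],[0,0,0]]]' >/dev/null && python3 chk.py
```

```text
t 11.75 z 245.56 F 8.60 max 8.73 lat -0.32 0.78
t 11.95 z 245.32 F 10.07 max 10.07 lat -0.32 -0.35
t 12.15 z 245.03 F 10.70 max 10.70 lat 0.12 0.69
t 12.35 z 244.75 F 10.66 max 10.70 lat -0.67 0.24
```

```bash
python3 -m handwheel '[[10,[0,0,0.3],[0,0,0]],[10,[0,0,0.3],[0,0,0]]]' >/dev/null && python3 chk.py && python3 -m handwheel '[[10,[0,0,0.3],[0,0,0]],[10,[0,0,0.3],[0,0,0]]]' >/dev/null && python3 chk.py && python3 -m handwheel '[[10,[0,0,0.3],[0,0,0]],[10,[0,0,0.3],[0,0,0]]]' >/dev/null && python3 chk.py
```

```text
t 12.55 z 244.51 F 10.37 max 10.70 lat 0.37 -0.99
t 12.75 z 244.23 F 11.13 max 11.13 lat -0.73 0.10
t 12.95 z 243.94 F 11.52 max 11.52 lat -0.17 0.02
```

```bash
python3 -m handwheel '[[10,[0,0,0.2],[0,0,0]],[10,[0,0,0.2],[0,0,0]]]' >/dev/null && python3 chk.py && python3 -m handwheel '[[10,[0,0,0.2],[0,0,0]],[10,[0,0,0.2],[0,0,0]]]' >/dev/null && python3 chk.py && python3 -m handwheel '[[10,[0,0,0.2],[0,0,0]],[10,[0,0,0.2],[0,0,0]]]' >/dev/null && python3 chk.py
```

```text
t 13.15 z 243.79 F 12.63 max 12.63 lat 0.12 -0.46
t 13.35 z 243.37 F 4.79 max 12.63 lat -1.05 -1.00
```

The force fell from 12.6 to 4.8 N, so the spring has snapped. I withdraw straight up.

```bash
python3 -m handwheel '[[10,[0,0,-2],[0,0,0]],[10,[0,0,-5],[0,0,0]],[10,[0,0,-10],[0,0,0]],[10,[0,0,-18],[0,0,0]],[10,[0,0,-28],[0,0,0]],[10,[0,0,-45],[0,0,0]],[10,[0,0,-70],[0,0,0]],[10,[0,0,-95],[0,0,0]],[10,[0,0,-106],[0,0,0]],[10,[0,0,-106],[0,0,0]],[10,[0,0,-106],[0,0,0]]]'; python3 - <<'E'
from h import *
s=arm.observe();print(s['force'],s['finger_gap'])
go([.5456,-.1663,.3498],90,s)
im=camera("wrist")[:,:,::-1];cv2.imwrite("pics/w6.png",im)
g=im.max(2)
for v in range(216,230): print(v,g[v,308:334:2].tolist())
E
```

```text
t: 14.45
eef_pos: [0.5693, 0.1783, 0.3486]
eef_rot: [-180.0, 0.0, 90.0]
force: [-0.0, -0.4, -1.9]
finger_gap: 0.0155
[-0.04603799 -0.40188364 -1.90405469] 0.015506920407835294
pos [0.5693 0.1783 0.3486] rot [-1.7996e+02  1.0000e-02  9.0000e+01] shift [-344.6  -23.7   -1.2] turn [-0.0007  0.0001 -0.0001]
216 [83, 76, 79, 74, 94, 146, 150, 146, 146, 149, 148, 150, 151]
217 [73, 107, 112, 90, 69, 127, 148, 148, 146, 148, 148, 150, 150]
218 [95, 132, 138, 120, 74, 101, 145, 147, 147, 146, 145, 150, 150]
219 [104, 132, 136, 126, 86, 84, 144, 150, 146, 146, 150, 152, 153]
220 [99, 112, 122, 113, 93, 76, 132, 145, 148, 148, 148, 152, 151]
221 [100, 88, 102, 93, 81, 75, 105, 133, 150, 149, 150, 151, 151]
222 [96, 76, 81, 74, 74, 73, 81, 108, 144, 149, 150, 153, 152]
223 [103, 77, 76, 72, 71, 71, 71, 85, 133, 148, 151, 153, 152]
224 [109, 94, 88, 85, 70, 74, 73, 75, 112, 142, 152, 151, 152]
225 [95, 104, 104, 88, 74, 74, 76, 79, 90, 120, 149, 154, 152]
226 [74, 98, 108, 80, 75, 74, 77, 76, 77, 91, 130, 152, 152]
227 [83, 80, 90, 74, 73, 74, 78, 77, 78, 76, 104, 145, 151]
228 [117, 86, 75, 74, 73, 77, 78, 78, 75, 75, 86, 137, 152]
229 [139, 101, 73, 74, 74, 77, 76, 76, 77, 76, 76, 117, 151]
```

```bash
python3 -m handwheel '[[10,[-30,-2,0],[0,0,0]],[10,[-75,-5,0],[0,0,0]],[10,[-120,-8,0],[0,0,0]],[10,[-165,-11,0],[0,0,0]],[10,[-210,-14,0],[0,0,0]],[10,[-255,-17,0],[0,0,0]],[10,[-295,-20,0],[0,0,0]],[10,[-325,-22,0],[0,0,0]],[10,[-340,-23.5,0],[0,0,0]],[10,[-344.2,-23.7,0],[0,0,0]],[10,[-344.2,-23.7,0],[0,0,0]],[10,[-344.2,-23.7,0],[0,0,0]]]' && python3 -m handwheel '[[10,[0,0,15],[0,0,0]],[10,[0,0,30],[0,0,0]],[10,[0,0,40],[0,0,0]],[10,[0,0,45],[0,0,0]],[10,[0,0,45],[0,0,0]],[10,[0,0,45],[0,0,0]]]'; python3 - <<'E'
from h import *
s=arm.observe();print(s['force']);e=s["eef_pos"]
go([.5456,-.1661,.303],90,s)
im=camera("wrist")[:,:,::-1];cv2.imwrite("pics/w7.png",im)
print("hole pred",proj("wrist",[.5456,-.1674,.055],s),"tip",proj("wrist",[e[0],e[1]-.0027,e[2]-.2341],s),"tipz",e[2]-.2341)
cv2.imwrite("pics/w7c.png",cv2.resize(im[150:250,260:380],None,fx=6,fy=6,interpolation=cv2.INTER_CUBIC))
E
```

```text
t: 15.7
eef_pos: [0.5459, -0.1647, 0.3489]
eef_rot: [-180.0, -0.0, 90.1]
force: [0.2, 0.2, -1.5]
finger_gap: 0.0152
t: 16.3
eef_pos: [0.5461, -0.1657, 0.3046]
eef_rot: [180.0, 0.0, 90.0]
force: [0.2, 0.3, -0.9]
finger_gap: 0.0155
[ 0.19148172  0.26441453 -0.89945199]
pos [ 0.5461 -0.1657  0.3046] rot [1.7998e+02 1.0000e-02 9.0020e+01] shift [-0.4 -0.5  1.6] turn [0.0004 0.0002 0.0003]
hole pred [319.64250844 215.12691525] tip [320.22554298 223.03984289] tipz 0.07048444513910948
```

View pics/w7c.png

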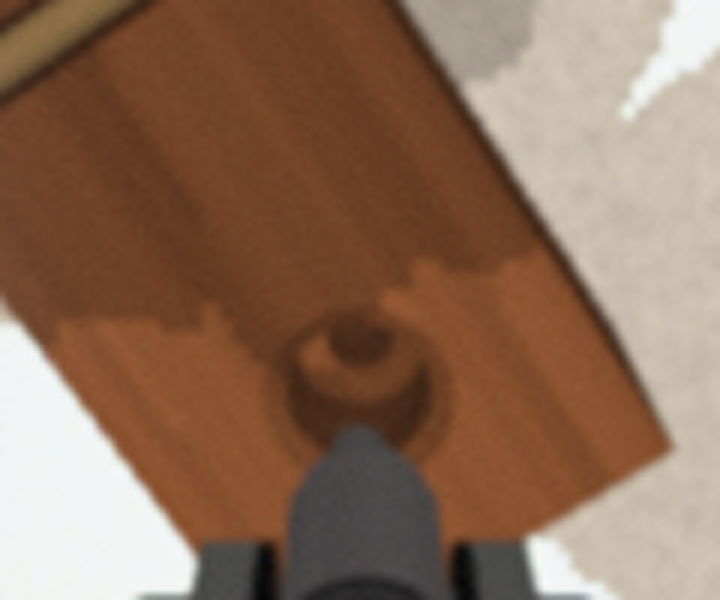

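The hole ring is centred on (319.9,215.7), against a predicted (319.6,215.1). The tip is over it, within 1 mm laterally. Lowering.

```bash
rm -f fmax; python3 -m handwheel '[[10,[0.2,-0.3,8],[0,0,0]],[10,[0.2,-0.3,16],[0,0,0]],[10,[0.2,-0.3,24],[0,0,0]],[10,[0.2,-0.3,31],[0,0,0]],[10,[0.2,-0.3,34],[0,0,0]],[10,[0.2,-0.3,34],[0,0,0]]]' && python3 chk.py && python3 -m handwheel '[[10,[0,0,2],[0,0,0]],[10,[0,0,4],[0,0,0]],[10,[0,0,6],[0,0,0]],[10,[0,0,8],[0,0,0]],[10,[0,0,8],[0,0,0]]]' && python3 chk.py && python3 -m handwheel '[[10,[0,0,2],[0,0,0]],[10,[0,0,4],[0,0,0]],[10,[0,0,6],[0,0,0]],[10,[0,0,8],[0,0,0]],[10,[0,0,8],[0,0,0]]]' && python3 chk.py
```

```text
t: 16.95
eef_pos: [0.5454, -0.1656, 0.2696]
eef_rot: [-179.9, -0.0, 90.0]
force: [0.1, 0.2, -1.3]
finger_gap: 0.0156
t 16.95 z 269.59 F 0.22 max 0.22 lat 0.07 0.17
t: 17.45
eef_pos: [0.5455, -0.1656, 0.262]
eef_rot: [-180.0, -0.0, 90.0]
force: [-1.0, 0.6, -1.3]
finger_gap: 0.0161
t 17.45 z 261.98 F 0.21 max 0.22 lat -0.97 0.62
t: 17.95
eef_pos: [0.5455, -0.1656, 0.2539]
eef_rot: [-180.0, -0.0, 90.0]
force: [0.1, -0.5, -1.8]
finger_gap: 0.0153
t 17.95 z 253.87 F -0.32 max 0.22 lat 0.06 -0.55
```

```bash
python3 -m handwheel '[[10,[0,0,3],[0,0,0]],[10,[0,0,6],[0,0,0]],[10,[0,0,9],[0,0,0]],[10,[0,0,10.5],[0,0,0]],[10,[0,0,10.5],[0,0,0]]]' >/dev/null && python3 chk.py && python3 -m handwheel '[[10,[0,0,0.5],[0,0,0]],[10,[0,0,1],[0,0,0]],[10,[0,0,1],[0,0,0]]]' >/dev/null && python3 chk.py && python3 -m handwheel '[[10,[0,0,0.5],[0,0,0]],[10,[0,0,1],[0,0,0]],[10,[0,0,1],[0,0,0]]]' >/dev/null && python3 chk.py
```

```text
t 18.45 z 243.40 F -0.08 max 0.22 lat 0.43 0.15
t 18.75 z 242.72 F -0.45 max 0.22 lat 0.44 0.23
t 19.05 z 241.63 F 0.67 max 0.67 lat -0.57 -0.54
```

```bash
python3 -m handwheel '[[10,[0,0,0.3],[0,0,0]],[10,[0,0,0.5],[0,0,0]],[10,[0,0,0.5],[0,0,0]]]' >/dev/null && python3 chk.py && python3 -m handwheel '[[10,[0,0,0.3],[0,0,0]],[10,[0,0,0.5],[0,0,0]],[10,[0,0,0.5],[0,0,0]]]' >/dev/null && python3 chk.py
```

```text
t 19.35 z 241.16 F -1.06 max 0.67 lat -0.11 -0.32
t 19.65 z 240.78 F 1.40 max 1.40 lat -0.29 -0.10
```

```bash
python3 -m handwheel '[[10,[0,0,0.3],[0,0,0]],[10,[0,0,0.3],[0,0,0]]]' >/dev/null && python3 chk.py
```

```text
t 19.85 z 240.73 F 8.09 max 8.09 lat -1.86 0.81
```

The barrel is firmly on the step, with a stiff rise at the same height as before the grasp. Release and rise.

```bash
python3 -m handwheel '[[30,[0,0,0],[0,0,0]],[30,[0,0,0],[0,0,0]],[30,[0,0,0],[0,0,0]],[85,[0,0,0],[0,0,0]],[85,[0,0,0],[0,0,0]],[85,[0,0,0],[0,0,0]],[85,[0,0,0],[0,0,0]],[85,[0,0,0],[0,0,0]],[85,[0,0,0],[0,0,0]]]' && python3 -m handwheel '[[85,[0,0,-10],[0,0,0]],[85,[0,0,-30],[0,0,0]],[85,[0,0,-60],[0,0,0]],[85,[0,0,-90],[0,0,0]],[85,[0,0,-115],[0,0,0]],[85,[0,0,-119],[0,0,0]],[85,[0,0,-119],[0,0,0]],[85,[0,0,-119],[0,0,0]]]'; python3 - <<'E'
from h import *
s=arm.observe();im=camera("wrist")[:,:,::-1];cv2.imwrite("pics/w8.png",im)
tp=camera("top")[:,:,::-1];sc=camera("scene")[:,:,::-1]
for n,i in (("top",tp),("scene",sc)):
    d=cv2.absdiff(i,cv2.imread(f"pics/{n}0.png")).max(2);cv2.imwrite(f"pics/{n}1.png",i)
print(s["eef_pos"],"cap pred",proj("wrist",[.546,-.167,.1306],s),"home scene",proj("scene",[.546,-.1665,.13]))
a=im[150:260,260:380];b=sc[80:190,220:350];c=tp[80:260,280:440]
f=lambda x:cv2.resize(x,(390,int(x.shape[0]*390/x.shape[1])),interpolation=cv2.INTER_CUBIC)
A,B=f(a),f(b);h=min(len(A),len(B));cv2.imwrite("pics/c8.png",np.hstack([A[:h],B[:h]]))
g=im.max(2);m=(g<75)
for v in range(190,242,4): 
    x=np.where(m[v,295:345])[0]+295;print(v,x.min() if len(x) else 0,x.max() if len(x) else 0)
# bystander shifts by template matching
for n,i,boxes in (("top",tp,dict(jar=(300,95,345,145),brush=(395,92,435,185),knob=(222,140,248,164))),("scene",sc,dict(jar=(205,228,258,282),brush=(130,150,235,212),knob=(318,302,348,328)))):
    o=cv2.imread(f"pics/{n}0.png")
    for k,(x0,y0,x1,y1) in boxes.items():
        r=cv2.matchTemplate(i[y0-6:y1+6,x0-6:x1+6],o[y0:y1,x0:x1],cv2.TM_CCOEFF_NORMED);_,v,_,p=cv2.minMaxLoc(r);print(n,k,p[0]-6,p[1]-6,round(v,3))
E
```

```text
t: 20.75
eef_pos: [0.5456, -0.1656, 0.2404]
eef_rot: [180.0, 0.0, 90.0]
force: [-0.1, -0.4, -0.5]
finger_gap: 0.0853
t: 21.55
eef_pos: [0.5453, -0.1655, 0.3588]
eef_rot: [-179.9, -0.0, 90.0]
force: [-0.4, 0.3, -0.3]
finger_gap: 0.085
[ 0.54525767 -0.16552885  0.35883612] cap pred [321.6458663  224.44762082] home scene [284.74992674 122.25608693]
190 316 324
194 314 328
198 312 330
202 312 330
206 312 330
210 312 330
214 311 331
218 310 332
222 310 332
226 310 331
230 312 329
234 319 323
238 0 0
top jar 0 0 0.974
top brush -6 5 0.327
top knob 0 0 1.0
scene jar 0 0 0.977
scene brush 0 0 0.884
scene knob 0 0 0.999
```

View pics/c8.png

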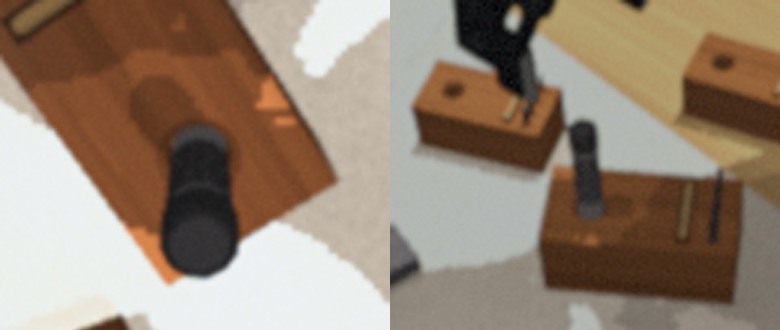

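The punch stands upright and home in its hole, with the gripper clear above it. The jar and knob show no shift in either view, and the brush none in the scene view; in the top view the arm hides the brush. Handing in.

```bash
python3 -c "
from bench import arm
print(arm.sign_off())"
```

```text
the job is handed in; nothing more can be done
None
```

I punched the mark through the middle hole of the template, put the punch back in its block and let go. The job was handed in at about 22 s of the 67 s allowed.

- **Snap:** I pressed in steps of 0.2–0.5 mm. The force rose to about 12.6 N, then fell at once to about 4.8 N after roughly 7.5 mm of travel from first contact. I withdrew straight away, before the 8.4 mm at which the barrel would meet the template. I saw no sideways force beyond noise while the nose was in the hole.
- **Spring stiffness:** The force rose at about 1.6 N/mm, not the stated 2 N/mm. The spring may be softer than stated, or the punch may have slipped slightly in the grip; I did not find out which.
- **Return:** On the way down I felt no contact until the barrel met the step, at the same height (TCP z 240.7 mm) as before the grasp. The last seating step read about 8 N on the step. The final pictures show the punch upright and home, with the gripper open and clear.
- **Bystanders:** Template matching showed no shift of the jar and knob in either view, or of the brush in the scene view. The top-view check of the brush failed (match 0.33), probably because the arm was in the way.
- **Not checked:** I did not look at the mark itself; the fall in force is the only evidence of the snap.

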